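Put the test wand away and hasp the kit drawer

TASK

The metal-detector check is done: lift the blue-ended test wand out of the draining tray by its blue grip, lay it flat on the green board and let go, then take it again by its middle and lay it down in the empty trough of the open kit drawer. Push the drawer home until it seats at its detent, then swing the hasp right over the staple so that it lies flat against the drawer front. Lay the wand down rather than dropping it, do not slam the drawer, and leave the yellow-ended wand and the cups of fruit where they are.

Things in the scene. Friction and masses are not known exactly. Their poses are not given: they have to be found in the camera images.
- wand: The test wand to put away: rigid square plastic bar 26 x 26 x 180 mm, about 0.16 kg, white, with a blue grooved grip over the 60 mm at one end. Origin at its middle (mid-length, on its axis); x runs along it, the blue grip at -x. It starts level in an outer channel of the draining tray, just the 60 mm grip sticking out past the tray's edge; the channel walls leave no room for fingers elsewhere.
- wand_grip (a point): Point on that wand's axis in the middle of its blue grip, 30 mm from the blue end, 60 mm from the wand's middle; axes as the wand's.
- wand_yellow: Bystander: a wand of the same size with a yellow grip in the tray's other outer channel. Origin at its middle, x along it. Leave it there.
- drain: Fixed white draining tray on a steel sheet, 150 x 160 mm, top 58 mm above the bench. Origin under its centre. Three channels along its x, 45 mm apart (y = -45, 0, 45 mm), open above and at -x, closed at +x, 30 mm wide, floor 30 mm above the bench, walls 2 mm higher than a wand's top; the grips stick out at -x. A wand lifts straight up out of it.
- board_top (a point): Centre of the top face of the fixed green board, 230 mm (x) by 150 mm (y), top 10 mm above the bench; z up.
- trough (a point): Centre of the floor of the drawer's empty trough, the one nearest the drawer front; moves with the drawer. y along the trough, x across it into the unit, z up. Pale blue floor 40 mm above the bench, dark walls; 188 mm long, 32 wide, 16 deep: a wand in it has its axis 13 mm above this point, either way round. The middle 80 mm has no side walls (finger cut-out, 10 mm deeper).
- unit: Fixed grey steel box that holds the kit drawer, 250 mm wide (y), 260 deep (x), 112 high; origin under its centre, front at -x. The blue drawer front is flush with it when home, its top edge 98 mm above the bench. From the empty trough's middle line the drawer front is 55 mm towards -x, the next wand (red, fixed in the drawer) 66 mm towards +x. Drawer sides 75 mm high.
- kit_drawer (a joint): Opening of the drawer in m: 0 fully home, 0.19 fully out; starts 0.135 to 0.17 open. It slides along the x axis of drawer_handle with 1.5 N friction and stays where it is left, but a sprung ball resists with some 5 N from 12 to 6 mm before home, then pulls it home to a hard stop.
- drawer_handle (a point): Middle of the bar handle on the drawer front: horizontal steel bar about 10 mm thick, 70 mm long along y, its axis 35 mm in front of the drawer front and 62 mm above the bench. x points into the unit (the way to push), z up.
- hasp (a joint): Angle of the hasp in rad: 0 is closed, flat across the drawer front with the staple through its slot (hard stop); it grows as the hasp swings outwards, away from the unit. Starts 1.7 to 2.3 open. The hinge is stiff (0.03 N m): the hasp stays where it is left.
- hasp_hinge (a point): Point on the hasp's vertical hinge pin, at the unit's front corner on its +y side, at the strap's mid height (62 mm above the bench). Brass strap 4 mm thick, 38 high (43 to 81 mm above the bench), reaching 83 mm from the pin; slot for the staple 60 to 74 mm from the pin. This frame turns with the hasp: -y runs along the strap to its free end, +x is the way a push closes it.
- hasp_tip (a point): Middle of the free end of the hasp strap, 83 mm from the hinge pin.
- staple (a point): Outer end of the staple, a brass loop 20 mm high standing 16 mm out from the drawer front; with the drawer home it is 66 mm from the hinge pin and sticks out some 8 mm through the closed hasp's slot.
- cup_a: Bystander: loose clear cup of dried fruit, sealed, 95 mm wide, 103 mm high. Origin under its centre.
- cup_b: Bystander: another such cup. Origin under its centre.
There are look-alikes about, which are no part of the job. What is shaped like the wand but orange or pink is not meant.

How it is judged:
By the outcome, as a careful person would: the job done as asked, in the order asked, and still so for the second after the job is handed in, with the robot touching nothing.
It also fails if it takes over 72 s, if anything falls off the work surface, if the arm or the gripper's body presses on something with over 40 N, if the wrist force passes 120 N, or if a joint passes its speed limit or range.

ROBOT

A 6-joint arm with a two-finger parallel gripper is mounted at the origin on the work surface. World frame = base frame: x ahead of the robot, y to its left, z up, the work surface at z = 0. Lengths are in m, angles in degrees, forces in N, time in s.
With the tool pointing down it reaches from about 0.3 to 0.75 m from the base axis. Payload 8.5 kg.
Tool frame: the origin (TCP) lies midway between the tips of the shut fingers; the grasp point (between the pads) lies grasp_offset behind it (grasp_offset is the distance from the TCP to the grasp point, in m); z points along the fingers, y is the line along which they close (so a half turn about z gives the same grasp; the last joint's range is limited). The gripper opens to 85 mm and grips with 20 to 120 N. Pads are 22 mm wide; open, the fingers measure 114 mm over their backs; the gripper's body (76 mm by 85 mm) begins 54 mm behind the grasp point. The pads swing forward as they close: fully open they stand 13 mm farther back than shut.
Start: joints at [-89.57, 21.807, 74.336, -0, 83.858, -12.336], TCP at [0.122, -0.536, 0.196] pointing down, gripper open.
Joint ranges: [-178.18, 178.18], [-50.72, 133.34], [12.68, 142.11], [-81.47, 261.47], [9.98, 163.14], [-165.26, 165.26]. Speed limits (degrees/s): [136.94, 136.94, 180, 180, 180, 180].

INTERFACE

Orientations are given as a 3x3 rotation matrix whose columns are the frame's x, y, z axes.
In Python, from rig import observe, get_image, camera_params, close_job, grasp_offset gives the robot as it stands.
- The arm moves only by the shell command python3 -m handwheel 'ROWS' [OPENING] [FORCE]. ROWS is JSON, a list of rows, each a list of 2 entries, a list of its own where there are three numbers: the shift along the tool's x, y, z as a fraction of full scale, then the turn, a rotation vector about the tool's x, y, z as a fraction of full scale. In form: [[[dx, dy, dz], [ax, ay, az]], ...]. A call has 1 to 10 rows; each row is the pose to reach, as a shift and turn from the pose commanded when the call began, along the tool's axes at that moment, turning the shorter way round; what a row does not reach only later rows make up. Full scale, the value 1, is 0.5 m for a shift and pi rad for a turn. A row lasts 1/10 s, in which the tool goes at most 50 mm and 8.59 degrees, less where a joint would pass 70% of its speed; a pose out of reach is approached as far as the arm can. A call with a number of a shift or a turn outside -1 to 1 is refused whole. A call with a gripper value outside its range is refused whole. OPENING is the opening, from 0 (shut) to 1 (fully open), set as the call begins (- or left out, the last holds). The fingers move at their own pace and stop on an object; FORCE is the grip in N (left out, the last holds). Time passes only in rows, so rows that repeat a pose let the fingers close. It gives the time, the measured TCP pose, the force, the opening and the grip force at its end, in the units of the state.
- observe(): the state, without advancing time (a new reading comes with each control period).
- get_image(name): name is "scene" or "top" or "wrist"; returns (picture, depth): 420x560x3 uint8, red, green, blue; 420x560 float32, m along the optical axis (not along the pixel's ray), 0 where there is no reading.
- camera_params(name): a dict with "K" (3x3 intrinsics, pixels), "R" (3x3) and "t" (3): a world point X has camera coordinates R X + t. Camera axes: x right, y down, z forward; pixel columns grow to the right and rows downward; lengths in m; the calibration is good to about 2 mm. A picture is of the moment at which its call begins: read the wrist's pose just before it. camera_params takes no time and is no camera call; for the wrist camera it gives the pose at the moment of the call.
- close_job(): hands the job in; it is judged then, once.
The state is a dict: "time_s": time; "q": joint angles; "qvel": joint speeds; "joint_efforts": joint torques, N m; "position": TCP position; "tool_rot": TCP orientation; "ft_force": force on the tool from outside, world axes, zero at the start; "wrist_torque": the same for the moment, N m; "grip_width": finger opening in m; "gripper_force": force on a finger pad.
Only numpy, scipy, OpenCV 4.12 (cv2) and the standard library are available. Lean on these libraries where they do the work, as an engineer would, in place of code of your own. Each camera call takes 0.05 s, during which the arm holds its last target. There are 200 camera calls.

## Working session

There is one attempt and no reset: what is moved stays moved. The work goes in short steps, Python scripts to look and compute and a shell command to move; the robot and the scene stay as the last step left them, time stands still between calls to the robot, and variables do not carry over. Pictures are saved under pics/ and viewed, at most 10 in all, crops included, and the job is handed in when it is done.

```bash
mkdir -p pics; cat > h.py <<'E'
import numpy as np, cv2
from rig import observe, get_image, camera_params, grasp_offset
def snap(n,f=None):
    p=camera_params(n); im,d=get_image(n)
    np.savez(f'pics/{f or n}.npz',im=im,d=d,K=p['K'],R=p['R'],t=p['t'])
    if f: cv2.imwrite(f'pics/{f}.png',im[:,:,::-1])
    return im,d
def cloud(f):
    z=np.load(f'pics/{f}.npz'); d=z['d']; v,u=np.mgrid[:420,:560]
    P=np.stack([u,v,np.ones_like(u)],-1)@np.linalg.inv(z['K']).T*d[...,None]
    W=(P-z['t'])@z['R']; W[d==0]=np.nan
    return z['im'],W
E
python3 - <<'E'
from h import *
snap('top','top1');snap('scene','scene1')
print(grasp_offset, observe())
E
```

```text
0.0187 {'time_s': 0.1, 'q': array([-8.95715593e+01,  2.18367241e+01,  7.43780851e+01, -5.32230111e-04,
        8.38587520e+01, -1.23345899e+01]), 'qvel': array([ 0.05904083, -0.11063031, -0.0584141 ,  0.0073587 ,  0.02577768,
        0.01153567]), 'joint_efforts': array([ 3.21690633e-03, -4.49224555e+01, -2.31658208e+01, -2.09447921e-04,
        3.65734697e-03, -2.92146160e-05]), 'position': array([ 0.12150946, -0.53610019,  0.19589105]), 'tool_rot': array([[ 9.75291884e-01,  2.20920212e-01, -1.88360182e-05],
       [ 2.20920053e-01, -9.75291075e-01,  1.28377995e-03],
       [ 2.65242338e-04, -1.25622142e-03, -9.99999176e-01]]), 'ft_force': array([ 0.95219104, -1.41413544, -0.25172067]), 'wrist_torque': array([-0.00546637,  0.02080973, -0.03517708]), 'gripper_force': 0.0, 'grip_width': 0.08533259500990602}
```

```bash
ls; python3 -m handwheel --help 2>&1 | head -5
```

```text
h.py
pics
invalid input: not JSON, or not a number
```

View pics/top1.png

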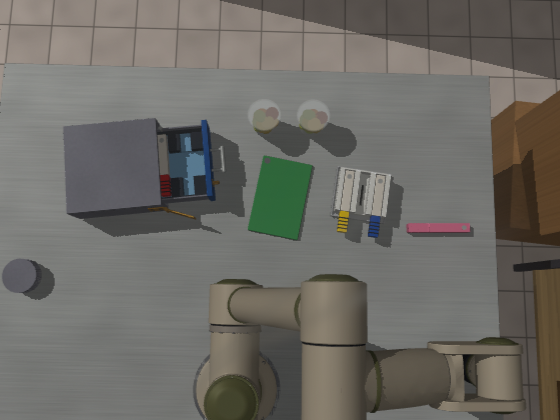

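View pics/scene1.png

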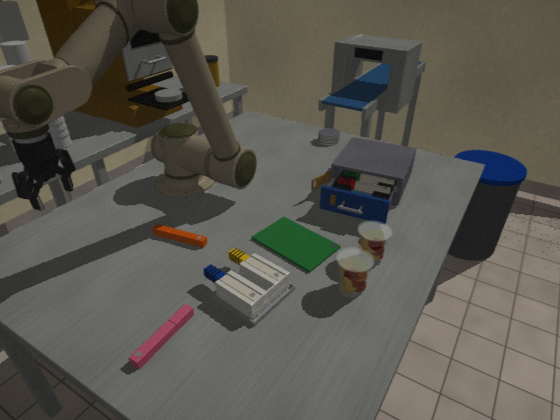

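The top view shows the drain at (362,193), the board at (281,197), the unit at (115,167) with its drawer out to (210,160) and handle (222,158), and the hasp running from (160,208) to (195,217). The cups are at (264,115) and (313,115).
Look-alikes: blue grip (375,225), yellow grip (342,221), pink bar (438,228), orange bar (scene view 180,237), and the red wand in the drawer (165,185). I choose the blue one at (375,225).

```bash
python3 - <<'E'
from h import *
im,W=cloud('top1')
hsv=cv2.cvtColor(im,cv2.COLOR_RGB2HSV); H,S,V=[hsv[...,i].astype(int) for i in range(3)]
v,u=np.mgrid[:420,:560]
def box(u0,u1,v0,v1): return (u>=u0)&(u<u1)&(v>=v0)&(v<v1)
def rect(n,m):
    m=m&np.isfinite(W[...,0]); P=W[m]
    if len(P)<5: print(n,len(P));return
    r=cv2.minAreaRect((P[:,:2]*1000).astype(np.float32))
    print(n,len(P),'c',np.round(r[0],1),'size',np.round(r[1],1),'ang',round(r[2],1),'z',np.round(np.percentile(P[:,2],[5,50,95])*1000,1))
    pca=np.linalg.eigh(np.cov(P[:,:2].T)); a=pca[1][:,1]; print('    mean',P.mean(0).round(4),'dir',np.degrees(np.arctan2(a[1],a[0])).round(2))
z=W[...,2]
rect('board',box(230,325,145,250)&(H>50)&(H<80)&(S>120))
rect('bluegrip',box(360,395,205,250)&(H>100)&(H<130)&(S>130)&(z>.03))
rect('yellowgrip',box(330,355,205,250)&(H>15)&(H<35)&(S>130)&(z>.03))
rect('drain top',box(325,400,160,240)&(z>.05)&(S<60))
rect('drain all',box(325,400,160,220)&(z>.025))
rect('unit top',box(50,165,110,225)&(z>.104)&(z<.12))
rect('front top',box(195,222,110,210)&(z>.088)&(z<.104)&(S>100))
rect('trough floor',box(165,215,125,205)&(H>90)&(H<115)&(z>.03)&(z<.048))
rect('handle',box(217,232,135,180)&(z>.05)&(z<.075))
rect('hasp',box(140,205,200,225)&(H>8)&(H<30)&(S>90)&(z>.05))
rect('cups',box(240,290,90,140)&(z>.08)); rect('cupb',box(290,340,90,140)&(z>.08))
for n,(x,y) in dict(tip=(194,217),pt=(180,213)).items(): print(n,W[y-1:y+2,x-1:x+2].reshape(-1,3).round(3).tolist())
c=cv2.resize(im[100:240,140:400],None,fx=3,fy=3,interpolation=cv2.INTER_CUBIC); cv2.imwrite('pics/c1.png',c[:,:,::-1])
E
```

```text
board 3689 c [ 549.7 -109.8] size [145.5 228.4] ang 79.7 z [ 4.2 10.  15.8]
    mean [ 0.5468 -0.1099  0.0101] dir 168.09
bluegrip 152 c [ 463.7 -379.4] size [25.2 58. ] ang 83.2 z [44.4 55.9 62.4]
    mean [ 0.4645 -0.3788  0.0553] dir 172.35
yellowgrip 160 c [ 475.5 -290.4] size [25.1 60.1] ang 83.2 z [46.2 55.6 61. ]
    mean [ 0.476  -0.2898  0.0551] dir 172.16
drain top 1677 c [ 536.8 -344.6] size [146.9 178.3] ang 82.4 z [51.5 56.9 62.5]
    mean [ 0.5604 -0.3486  0.057 ] dir 80.12
drain all 2379 c [ 548.9 -346.6] size [147.7 152.9] ang 83.2 z [28.5 55.4 61.9]
    mean [ 0.5575 -0.346   0.0516] dir 96.01
unit top 8166 c [609.6 361.4] size [252.6 261.8] ang 7.1 z [107.  112.1 117.2]
    mean [0.6071 0.3604 0.1121] dir 97.3
front top 431 c [641.4  99.8] size [221.9  16.4] ang 7.0 z [ 91.9  97.6 102.2]
    mean [0.6386 0.0993 0.0975] dir -173.03
trough floor 966 c [635.7 154.5] size [221.4 132.8] ang 4.8 z [30.4 35.4 44.9]
    mean [0.6367 0.1632 0.0363] dir -170.78
handle 129 c [645.6  62.4] size [79.4 23.7] ang 2.0 z [61.5 66.5 71.9]
    mean [0.6443 0.0593 0.0665] dir -174.62
hasp 125 c [489.2 193.6] size [131.6  14.3] ang 80.6 z [53.1 78.7 85.4]
    mean [0.4887 0.1979 0.0749] dir 78.98
cups 845 c [768.7 -58.3] size [95.5 91.3] ang 1.0 z [ 98.1 103.3 108.5]
    mean [ 0.7689 -0.0583  0.1031] dir -163.9
cupb 838 c [ 770.2 -198. ] size [92.  95.2] ang 89.5 z [ 97.9 103.  108.5]
    mean [ 0.7704 -0.1982  0.1031] dir 174.5
tip [[0.476, 0.133, 0.08], [0.486, 0.141, 0.005], [0.487, 0.139, -0.0], [0.473, 0.132, 0.082], [0.473, 0.13, 0.082], [0.484, 0.139, -0.002], [0.473, 0.135, 0.062], [0.472, 0.131, 0.07], [0.473, 0.13, 0.061]]
pt [[0.486, 0.172, 0.081], [0.497, 0.183, 0.006], [0.499, 0.182, -0.005], [0.483, 0.172, 0.08], [0.483, 0.169, 0.082], [0.483, 0.166, 0.083], [0.483, 0.176, 0.061], [0.482, 0.172, 0.068], [0.481, 0.167, 0.079]]
```

View pics/c1.png

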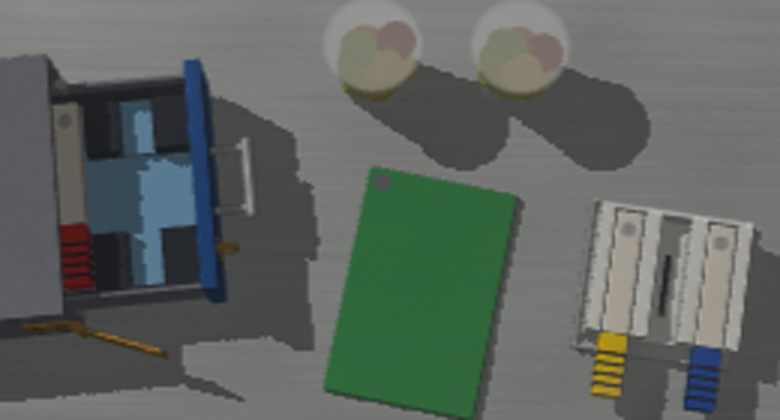

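The crop confirms the choice: the blue grooved grip is at crop (703,378), sticking out past the tray's outer channel. Yellow is at (610,365). The trough is the pale strip at crop x≈140, just behind the blue front. The sizes and heights I measured agree with the ones given.

```bash
cat >> h.py <<'E'
def Rdown(yaw):  # tool x along world yaw (deg), z down
    a=np.radians(yaw);c,s=np.cos(a),np.sin(a)
    return np.array([[c,s,0],[s,-c,0],[0,0,-1.]])
def plan(*targets,start=None):
    """targets (x,y,z,yaw): shift/turn fractions from the current pose (all from same pose)"""
    from scipy.spatial.transform import Rotation as Ro
    o=observe(); p,R=start if start else (o['position'],o['tool_rot'])
    for x,y,z,yaw in targets:
        print((R.T@(np.array([x,y,z])-p)/.5).round(4),(Ro.from_matrix(R.T@Rdown(yaw)).as_rotvec()/np.pi).round(4))
E
python3 - <<'E'
from h import *
plan((.464,-.379,.16,-7.3))
E
```

```text
[ 0.7375 -0.155   0.0722] [-0.0004 -0.      0.1115]
```

```bash
python3 -m handwheel '[[[0.738,-0.155,0.072],[0,0,0.1115]],[[0.738,-0.155,0.072],[0,0,0.1115]],[[0.738,-0.155,0.072],[0,0,0.1115]],[[0.738,-0.155,0.072],[0,0,0.1115]],[[0.738,-0.155,0.072],[0,0,0.1115]],[[0.738,-0.155,0.072],[0,0,0.1115]],[[0.738,-0.155,0.072],[0,0,0.1115]],[[0.738,-0.155,0.072],[0,0,0.1115]],[[0.738,-0.155,0.072],[0,0,0.1115]],[[0.738,-0.155,0.072],[0,0,0.1115]]]' 1 80; python3 -m handwheel '[[[0,0,0],[0,0,0]],[[0,0,0],[0,0,0]]]'
python3 - <<'E'
from h import *
o=observe();print(o['position'],o['tool_rot'],o['time_s'])
snap('wrist','w1'); im,W=cloud('w1')
hsv=cv2.cvtColor(im,cv2.COLOR_RGB2HSV); H,S=hsv[...,0].astype(int),hsv[...,1]
m=(H>100)&(H<130)&(S>130)&(W[...,2]>.05)&(W[...,2]<.062)
P=W[m];print(len(P),cv2.minAreaRect((P[:,:2]*1000).astype(np.float32)),np.median(P[:,2]))
E
```

```text
time_s: 1.1
position: [0.4644, -0.3788, 0.1598]
tool_rot: [[0.992, -0.126, -0.001], [-0.126, -0.992, 0.001], [-0.001, -0.001, -1.0]]
ft_force: [-0.9, -0.2, -0.1]
grip_width: 0.085
gripper_force: 0.0
time_s: 1.3
position: [0.4633, -0.38, 0.1606]
tool_rot: [[0.992, -0.129, 0.0], [-0.129, -0.992, -0.0], [0.0, 0.0, -1.0]]
ft_force: [1.4, 0.6, -0.2]
grip_width: 0.0853
gripper_force: 0.0
[ 0.46333693 -0.38002765  0.16062458] [[ 9.91666353e-01 -1.28832620e-01  2.00518584e-06]
 [-1.28832617e-01 -9.91666335e-01 -1.89566991e-04]
 [ 2.64108874e-05  1.87728873e-04 -9.99999982e-01]] 1.3
1114 ((464.63812255859375, -379.4306640625), (24.259967803955078, 58.1262092590332), 82.95503234863281) 0.05607785077183777
```

View pics/w1.png

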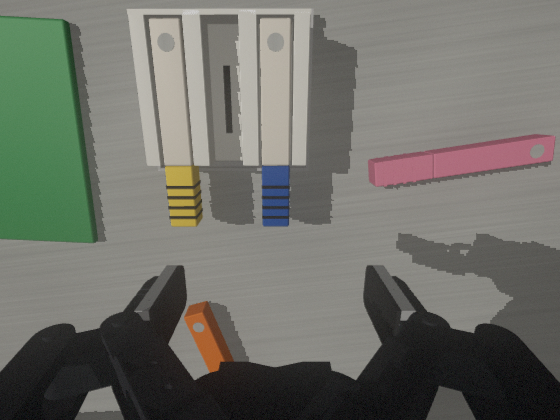

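The wrist view puts the blue grip at (276,197), beside yellow (184,197). Pink and orange lie clear of it. It agrees with the top camera to within 1 mm.

```bash
python3 -m handwheel '[[[0.002,0,0.08],[0,0,0]],[[0.002,0,0.16],[0,0,0]],[[0.002,0,0.22],[0,0,0]],[[0.002,0,0.255],[0,0,0]],[[0.002,0,0.255],[0,0,0]]]'; python3 -m handwheel '[[[0,0,0],[0,0,0]],[[0,0,0],[0,0,0]],[[0,0,0],[0,0,0]],[[0,0,0],[0,0,0]],[[0,0,0],[0,0,0]],[[0,0,0],[0,0,0]]]' 0 90
```

```text
time_s: 1.85
position: [0.4638, -0.3789, 0.0308]
tool_rot: [[0.992, -0.128, -0.003], [-0.128, -0.992, 0.004], [-0.003, -0.003, -1.0]]
ft_force: [0.9, -0.0, 0.3]
grip_width: 0.0857
gripper_force: 0.0
time_s: 2.45
position: [0.4653, -0.3794, 0.0331]
tool_rot: [[0.992, -0.127, 0.0], [-0.127, -0.992, -0.0], [0.0, 0.0, -1.0]]
ft_force: [-0.0, -0.3, -0.0]
grip_width: 0.0002
gripper_force: 0.0
```

```bash
python3 - <<'E'
from h import *
snap('wrist','w2'); im,W=cloud('w2')
hsv=cv2.cvtColor(im,cv2.COLOR_RGB2HSV); H,S=hsv[...,0].astype(int),hsv[...,1]
m=(H>100)&(H<130)&(S>130)&(W[...,2]>.02)&(W[...,2]<.1)
P=W[m];print(len(P),cv2.minAreaRect((P[:,:2]*1000).astype(np.float32)),np.median(P[:,2]))
E
```

```text
1622 ((479.580078125, -381.1502685546875), (25.170263290405273, 28.113079071044922), 84.20543670654297) 0.05604710615790588
```

View pics/w2.png

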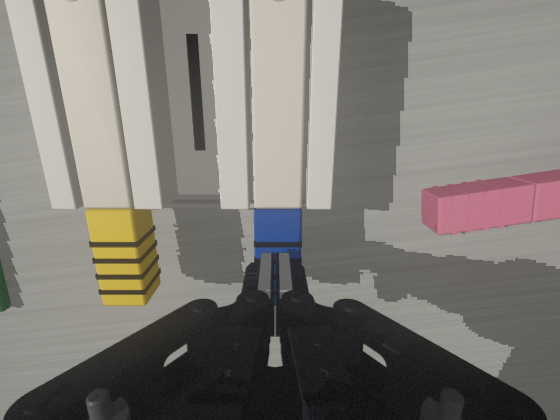

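```bash
python3 - <<'E'
from h import *
im,W=cloud('w2')
for p in [(262,262),(270,270),(285,270),(275,300),(250,275),(240,300),(276,220),(276,250),(276,256)]: print(p,W[p[1],p[0]].round(4),im[p[1],p[0]])
o=observe();print(o['grip_width'],o['gripper_force'],o['position'])
snap('scene','s2');im,_=cloud('s2');cv2.imwrite('pics/s2c.png',cv2.resize(im[180:360,120:360],None,fx=3,fy=3,interpolation=cv2.INTER_CUBIC)[:,:,::-1])
E
```

```text
(262, 262) [ 0.4778 -0.3738  0.0824] [102 102 101]
(270, 270) [ 0.4775 -0.3775  0.0903] [94 93 92]
(285, 270) [ 0.4763 -0.3841  0.0897] [102 101  99]
(275, 300) [ 0.472  -0.379   0.1051] [42 55 86]
(250, 275) [ 0.4746 -0.368   0.0874] [40 42 45]
(240, 300) [ 0.479  -0.367   0.1131] [39 40 40]
(276, 220) [ 0.4881 -0.3817  0.056 ] [ 66  91 144]
(276, 250) [ 0.4706 -0.3795  0.0558] [ 53  85 143]
(276, 256) [ 0.4766 -0.3802  0.0755] [44 45 58]
-0.0002440993226798098 0.0 [ 0.46530195 -0.37940124  0.03302257]
```

View pics/s2c.png

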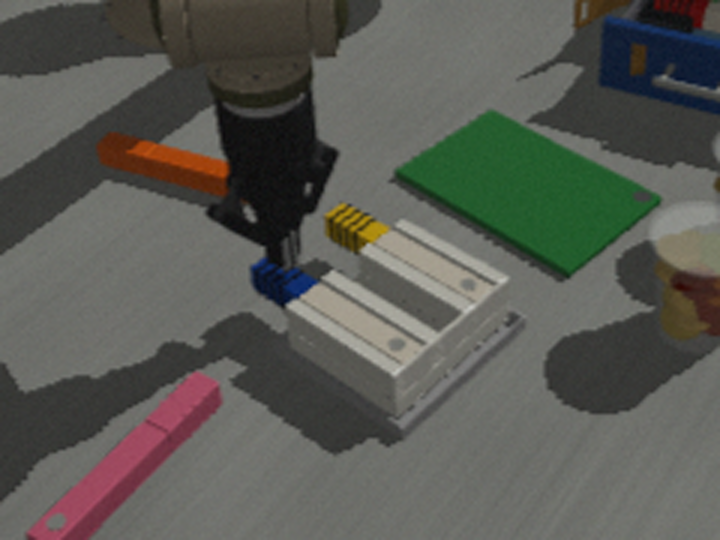

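```bash
python3 - <<'E'
from h import *
for f,zt,b in (('w1',.1606,(150,410,255,420)),('w2',.033,(240,310,250,420))):
    im,W=cloud(f); z=np.load(f'pics/{f}.npz')
    print(f,'cam',-z['R'].T@z['t'],'axis',z['R'][2])
    sub=W[b[2]:b[3],b[0]:b[1]].reshape(-1,3); d=sub[:,2]-zt
    near=sub[(sub[:,2]>(.07 if f=='w1' else .0575))]
    i=np.argsort(near[:,2])[:400:40]; print(near[i].round(4).tolist())
    for v in (266,270,275,280,290,300): print(v,W[v,170 if f=='w1' else 268].round(4),W[v,180 if f=='w1' else 282].round(4))
E
```

```text
w1 cam [ 0.54074461 -0.38870849  0.33813652] axis [-0.29979799  0.03880848 -0.95321302]
[[0.455, -0.4214, 0.2068], [0.4679, -0.3362, 0.2097], [0.4589, -0.4211, 0.2105], [0.4603, -0.335, 0.2113], [0.4618, -0.4217, 0.2118], [0.4531, -0.4203, 0.2122], [0.4613, -0.3351, 0.2128], [0.4637, -0.4218, 0.2133], [0.4476, -0.4197, 0.2137], [0.4814, -0.3341, 0.2143]]
266 [ 0.4815 -0.3337  0.2144] [ 0.4801 -0.3374  0.2127]
270 [ 0.481  -0.3346  0.2175] [ 0.4789 -0.3376  0.2143]
275 [ 0.4806 -0.3358  0.2214] [ 0.4766 -0.3373  0.2148]
280 [ 0.4807 -0.3373  0.226 ] [ 0.4748 -0.3372  0.2159]
290 [ 0.4778 -0.3377  0.229 ] [ 0.4702 -0.3364  0.2168]
300 [ 0.4734 -0.3367  0.2292] [ 0.4656 -0.3356  0.2176]
w2 cam [ 0.54272372 -0.38795651  0.21068319] axis [-0.29963726  0.0382017  -0.95328807]
[[0.4716, -0.378, 0.0575], [0.4766, -0.3817, 0.0737], [0.476, -0.383, 0.0751], [0.4777, -0.3735, 0.076], [0.472, -0.3879, 0.0768], [0.4741, -0.3716, 0.0778], [0.4779, -0.3736, 0.0785], [0.4777, -0.3736, 0.0792], [0.4743, -0.3664, 0.08], [0.4767, -0.3834, 0.0806]]
266 [ 0.477  -0.3765  0.0855] [ 0.4765 -0.3828  0.086 ]
270 [ 0.4777 -0.3767  0.0906] [ 0.4766 -0.3828  0.0898]
275 [ 0.4769 -0.3767  0.0934] [ 0.4769 -0.3827  0.0947]
280 [ 0.4774 -0.3768  0.0984] [ 0.4768 -0.3826  0.0986]
290 [ 0.477  -0.3769  0.1053] [ 0.4765 -0.3824  0.1057]
300 [ 0.4786 -0.3773  0.1145] [ 0.4776 -0.3823  0.1139]
```

```bash
python3 - <<'E'
from h import *
im,W=cloud('s2'); 
v,u=np.mgrid[:420,:560]
m=(u>205)&(u<225)&(v>240)&(v<272)&(im.max(-1)<110)&(W[...,2]>.058)&(W[...,2]<.13)&(abs(W[...,0]-.465)<.03)&(abs(W[...,1]+.38)<.03)
P=W[m]; i=np.argsort(P[:,2]); print(len(P),P[i[:60:5]].round(4).tolist())
E
```

```text
254 [[0.4435, -0.3805, 0.0582], [0.4556, -0.3868, 0.0585], [0.4624, -0.3829, 0.0587], [0.4367, -0.3764, 0.0588], [0.4534, -0.3801, 0.0592], [0.4741, -0.3769, 0.0597], [0.4676, -0.377, 0.0601], [0.4725, -0.3848, 0.0753], [0.4725, -0.3803, 0.0786], [0.4679, -0.3902, 0.0807], [0.4687, -0.395, 0.0813], [0.4653, -0.3946, 0.0828]]
```

Both cameras show the shut fingertips about 41 mm above the reported TCP, so the closure stayed above the wand and the wand has not moved. I'll allow for that offset from now on: tip z = reported z + 0.041.

```bash
python3 -m handwheel '[[[0,0,0],[0,0,0]],[[0,0,0],[0,0,0]],[[0,0,0],[0,0,0]],[[0,0,0],[0,0,0]],[[0,0,0],[0,0,0]]]' 1 90;  python3 -m handwheel '[[[0,0,0.03],[0,0,0]],[[0,0,0.06],[0,0,0]],[[0,0,0.084],[0,0,0]],[[0,0,0.084],[0,0,0]]]'; python3 -m handwheel '[[[0,0,0],[0,0,0]],[[0,0,0],[0,0,0]],[[0,0,0],[0,0,0]],[[0,0,0],[0,0,0]],[[0,0,0],[0,0,0]],[[0,0,0],[0,0,0]]]' 0 90
python3 -m handwheel '[[[0,0,0],[0,0,0]]]'
```

```text
time_s: 3.05
position: [0.4653, -0.3794, 0.0329]
tool_rot: [[0.992, -0.127, -0.0], [-0.127, -0.992, 0.0], [-0.0, -0.0, -1.0]]
ft_force: [-0.2, -0.1, 0.4]
grip_width: 0.0721
gripper_force: 0.0
time_s: 3.45
position: [0.4646, -0.3787, -0.0106]
tool_rot: [[0.992, -0.127, -0.002], [-0.127, -0.992, 0.002], [-0.002, -0.002, -1.0]]
ft_force: [0.3, 0.7, 0.3]
grip_width: 0.0853
gripper_force: 0.0
time_s: 4.05
position: [0.4655, -0.3796, -0.0084]
tool_rot: [[0.992, -0.127, 0.001], [-0.127, -0.992, -0.001], [0.001, 0.001, -1.0]]
ft_force: [-1.6, 1.8, 4.4]
grip_width: 0.0251
gripper_force: 87.9
time_s: 4.15
position: [0.4655, -0.3796, -0.0084]
tool_rot: [[0.992, -0.127, 0.001], [-0.127, -0.992, -0.001], [0.001, 0.001, -1.0]]
ft_force: [-1.7, 1.6, 4.7]
grip_width: 0.0246
gripper_force: 87.9
```

```bash
python3 -m handwheel '[[[0,0,-0.02],[0,0,0]],[[0,0,-0.05],[0,0,0]],[[0,0,-0.09],[0,0,0]],[[0,0,-0.14],[0,0,0]],[[0,0,-0.16],[0,0,0]],[[0,0,-0.16],[0,0,0]]]'
python3 - <<'E'
from h import *
snap('scene','s3');snap('top','t3')
im,W=cloud('t3'); hsv=cv2.cvtColor(im,cv2.COLOR_RGB2HSV); v,u=np.mgrid[:420,:560]
m=(u>355)&(u<400)&(v>150)&(v<240)&(W[...,2]>.085)&(W[...,2]<.17)&(im.max(-1)>150)
P=W[m];print(len(P),P.mean(0)); A=np.c_[P[:,:2],np.ones(len(P))];print('plane',np.linalg.lstsq(A,P[:,2],rcond=None)[0], P[:,2].min(),P[:,2].max())
print(observe()['position'],observe()['grip_width'],observe()['ft_force'])
E
```

```text
time_s: 4.75
position: [0.4657, -0.3799, 0.0722]
tool_rot: [[0.992, -0.127, 0.002], [-0.127, -0.992, -0.002], [0.002, 0.002, -1.0]]
ft_force: [0.2, -0.3, -2.0]
grip_width: 0.0245
gripper_force: 88.1
88 [ 0.59512828 -0.39425442  0.13457716]
plane [-0.00050372 -0.02501766  0.12501362] 0.11955363170797399 0.14459930020775685
[ 0.46488899 -0.37899625  0.07003651] 0.024704634842824057 [-0.64063314  0.56636809 -1.40102604]
```

The wand came up level: its top is at 0.1346 m (0.1345 expected) with zero slope.

```bash
python3 -m handwheel '[[[-0.003,-0.06,0],[0,0,0]],[[-0.007,-0.14,0],[0,0,0]],[[-0.01,-0.23,0],[0,0,0]],[[-0.014,-0.32,0],[0,0,0]],[[-0.018,-0.41,0],[0,0,0]],[[-0.021,-0.49,0],[0,0,0]],[[-0.023,-0.54,0],[0,0,0]],[[-0.023,-0.557,0],[0,0,0]],[[-0.023,-0.557,0],[0,0,0]]]'
python3 -m handwheel '[[[0,0,0.06],[0,0,0]],[[0,0,0.12],[0,0,0]],[[0,0,0.16],[0,0,0]],[[0,0,0.18],[0,0,0]],[[0,0,0.19],[0,0,0]],[[0,0,0.19],[0,0,0]],[[0,0,0.19],[0,0,0]]]'
```

```text
time_s: 5.75
position: [0.489, -0.101, 0.0702]
tool_rot: [[0.992, -0.126, -0.001], [-0.126, -0.992, 0.001], [-0.001, -0.0, -1.0]]
ft_force: [-0.4, -0.2, -0.9]
grip_width: 0.0245
gripper_force: 88.3
time_s: 6.45
position: [0.4898, -0.1023, -0.0235]
tool_rot: [[0.992, -0.128, 0.001], [-0.128, -0.992, -0.001], [0.001, 0.0, -1.0]]
ft_force: [0.1, 0.1, -1.8]
grip_width: 0.0247
gripper_force: 88.6
```

```bash
python3 -m handwheel '[[[0,0,0.003],[0,0,0]],[[0,0,0.006],[0,0,0]],[[0,0,0.009],[0,0,0]],[[0,0,0.009],[0,0,0]]]'; python3 -m handwheel '[[[0,0,0.001],[0,0,0]],[[0,0,0.001],[0,0,0]]]'
```

```text
time_s: 6.85
position: [0.49, -0.1022, -0.025]
tool_rot: [[0.992, -0.127, 0.003], [-0.127, -0.992, -0.002], [0.004, 0.002, -1.0]]
ft_force: [-11.3, 2.1, 41.0]
grip_width: 0.0246
gripper_force: 112.6
time_s: 7.05
position: [0.49, -0.1022, -0.025]
tool_rot: [[0.992, -0.127, 0.004], [-0.127, -0.992, -0.002], [0.004, 0.002, -1.0]]
ft_force: [-12.6, 3.0, 47.8]
grip_width: 0.0246
gripper_force: 115.8
```

```bash
python3 -m handwheel '[[[0,0,-0.008],[0,0,0]],[[0,0,-0.008],[0,0,0]]]'; python3 -m handwheel '[[[0,0,0],[0,0,0]],[[0,0,0],[0,0,0]],[[0,0,0],[0,0,0]],[[0,0,0],[0,0,0]],[[0,0,0],[0,0,0]]]' 0.6
```

```text
time_s: 7.25
position: [0.4898, -0.102, -0.0242]
tool_rot: [[0.992, -0.127, 0.002], [-0.127, -0.992, -0.001], [0.002, 0.001, -1.0]]
ft_force: [-0.3, 0.4, -1.4]
grip_width: 0.0245
gripper_force: 88.6
time_s: 7.75
position: [0.4893, -0.1017, -0.0252]
tool_rot: [[0.992, -0.127, -0.0], [-0.127, -0.992, 0.0], [-0.0, -0.0, -1.0]]
ft_force: [-0.4, 0.3, -0.2]
grip_width: 0.0508
gripper_force: 0.0
```

```bash
python3 -m handwheel '[[[0,0,-0.06],[0,0,0]],[[0,0,-0.16],[0,0,0]],[[0,0,-0.26],[0,0,0]],[[0,0,-0.36],[0,0,0]],[[0,0,-0.4],[0,0,0]],[[0,0,-0.4],[0,0,0]]]' 0.6
python3 - <<'E'
from h import *
snap('wrist','w4'); snap('top','t4')
im,W=cloud('w4'); hsv=cv2.cvtColor(im,cv2.COLOR_RGB2HSV); H,S=hsv[...,0].astype(int),hsv[...,1]
z=W[...,2]; near=(abs(W[...,0]-.549)<.12)&(abs(W[...,1]+.11)<.12)
m=near&(z>.031)&(z<.042); P=W[m]
print(len(P),cv2.minAreaRect((P[:,:2]*1000).astype(np.float32)),np.median(P[:,2]))
m2=m&(H>100)&(H<130)&(S>130); P=W[m2]; print('grip',len(P),cv2.minAreaRect((P[:,:2]*1000).astype(np.float32)),np.median(P[:,2]))
plan((.54,.13,.19,7),(.549,-.11,.08,-7.3))
E
```

```text
time_s: 8.35
position: [0.4905, -0.1022, 0.1779]
tool_rot: [[0.992, -0.127, 0.006], [-0.127, -0.992, -0.003], [0.006, 0.002, -1.0]]
ft_force: [0.0, -0.2, 0.6]
grip_width: 0.0513
gripper_force: 0.0
4692 ((547.9908447265625, -109.300048828125), (26.07023048400879, 179.98194885253906), 81.20044708251953) 0.036023467371607575
grip 981 ((488.5393371582031, -99.99517822265625), (25.119173049926758, 59.16817092895508), 80.85794067382812) 0.03610693536275747
[ 0.0425 -0.4723 -0.0314] [-0.0001  0.0002 -0.0795]
[0.1215 0.0016 0.1885] [-0.0001  0.0002 -0.    ]
```

The wand lies flat and released on the board: top 0.036 m, middle at (0.548,-0.109), yaw −8.8°. Next is a look at the drawer from above.

```bash
python3 -m handwheel '[[[0.0425,-0.09,-0.03],[0,0,-0.02]],[[0.0425,-0.18,-0.03],[0,0,-0.04]],[[0.0425,-0.28,-0.03],[0,0,-0.06]],[[0.0425,-0.38,-0.03],[0,0,-0.0795]],[[0.0425,-0.45,-0.03],[0,0,-0.0795]],[[0.0425,-0.472,-0.03],[0,0,-0.0795]],[[0.0425,-0.472,-0.03],[0,0,-0.0795]],[[0.0425,-0.472,-0.03],[0,0,-0.0795]]]'
python3 - <<'E'
from h import *
snap('wrist','w5')
E
```

```text
time_s: 9.25
position: [0.5401, 0.1286, 0.1889]
tool_rot: [[0.993, 0.121, -0.002], [0.121, -0.993, -0.0], [-0.002, 0.0, -1.0]]
ft_force: [0.0, -0.2, 0.4]
grip_width: 0.0513
gripper_force: 0.0
```

View pics/w5.png

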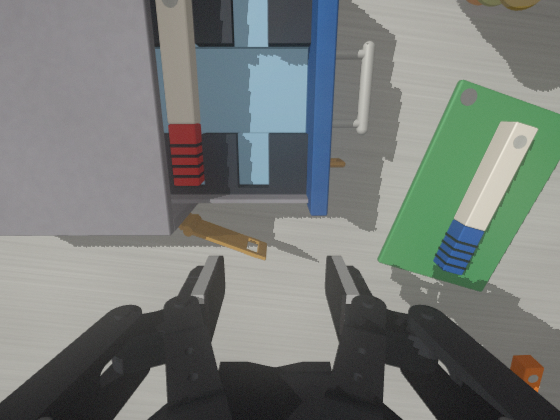

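The wrist view shows the trough strip at u 235–270, the cut-out at v 48–132, the red wand at (185,100), the drawer front at (320,100), the handle at (365,90), the staple at (337,163), and the hasp from (190,227) to (266,247). The wand is flat on the board.

```bash
python3 - <<'E'
from h import *
im,W=cloud('w5'); hsv=cv2.cvtColor(im,cv2.COLOR_RGB2HSV); H,S,V=[hsv[...,i].astype(int) for i in range(3)]
v,u=np.mgrid[:420,:560]; z=W[...,2]
def box(u0,u1,v0,v1): return (u>=u0)&(u<u1)&(v>=v0)&(v<v1)
a=np.radians(7.1); ex=np.array([-np.sin(a),np.cos(a)]); ey=np.array([np.cos(a),np.sin(a)]); C=np.array([.6096,.3614])
def loc(P): d=P[:,:2]-C; return np.c_[d@ex,d@ey,P[:,2]]*1000   # unit frame (ey here = -unit y)
def st(n,m):
    m=m&np.isfinite(z); L=loc(W[m]); 
    print(n,len(L),'x',np.percentile(L[:,0],[1,50,99]).round(1),'y',np.percentile(L[:,1],[1,50,99]).round(1),'z',np.percentile(L[:,2],[5,50,95]).round(1))
pale=(H>90)&(H<112)&(S>60)
st('strip near',box(225,285,137,184)&pale&(z>.035)&(z<.046))
st('strip far',box(225,285,0,44)&pale&(z>.035)&(z<.046))
st('cutout',box(196,305,50,130)&(z<.036)&(z>.02))
st('front top',box(300,345,0,220)&(z>.094)&(z<.102))
st('handle',box(345,380,35,140)&(z>.058)&(z<.075))
st('staple',box(331,350,155,170)&(H>8)&(H<30)&(z>.045)&(z<.09))
m=box(175,275,210,265)&(H>8)&(H<30)&(S>90)&(z>.04); st('hasp',m)
st('hasp tip',m&(u>255)); st('hasp root',m&(u<200))
st('unit corner top',box(0,175,0,236)&(z>.108)&(z<.118))
st('red wand',box(150,205,0,190)&(z>.06)&(z<.072))
# hasp line direction
P=loc(W[m&(z>.076)]); e=np.linalg.eigh(np.cov(P[:,:2].T))[1][:,1]; print('hasp dir',e,P[:,:2].min(0),P[:,:2].max(0))
E
```

```text
strip near 1393 x [-213.5 -198.2 -182.9] y [-93.3 -68.2 -44.6] z [38.9 40.1 41.4]
strip far 886 x [-213.5 -192.2 -182.9] y [42.6 58.3 77.9] z [38.8 40.  41.4]
cutout 8509 x [-251.  -197.4 -144. ] y [-37.    2.5  38.2] z [28.8 30.1 31.3]
front top 4176 x [-269.4 -261.3 -253.7] y [-108.4  -12.1   59.6] z [96.4 97.9 99.2]
handle 1394 x [-309.5 -302.1 -284.7] y [-38.5   4.   37.6] z [63.1 66.3 68.2]
staple 122 x [-287.5 -281.5 -274.8] y [-70.5 -66.3 -64.5] z [53.7 73.8 75.8]
hasp 1446 x [-210.2 -163.3 -128.2] y [-161.9 -142.9 -126.1] z [46.8 69.1 81.6]
hasp tip 159 x [-211.1 -206.1 -200.1] y [-163.3 -160.2 -157.8] z [47.  67.2 81.5]
hasp root 353 x [-144.9 -135.7 -127.2] y [-137.4 -129.6 -125.5] z [48.2 73.5 81.9]
unit corner top 37494 x [-128.   -66.6   11.4] y [-122.1  -27.    55.5] z [110.8 112.1 113.2]
red wand 5444 x [-145.9 -133.7 -120.3] y [-87.5   0.4  69.5] z [64.1 66.  67.3]
hasp dir [-0.9245619  -0.38103187] [-211.15656113 -163.86776872] [-126.33061478 -125.46069929]
```

Measured in the unit frame:
- The trough's middle line is 198 mm in front of the unit's centre. The red wand is 65 mm further in, against 66 mm given.
- The drawer is 139 mm open.
- The hasp is at about 1.96 rad.

All of this agrees with the description.

```bash
python3 - <<'E'
from h import *
plan((.548,-.1093,.06,-8.8))
E
```

```text
[-0.0414  0.4736  0.2586] [0.0001 0.0004 0.0873]
```

```bash
python3 -m handwheel '[[[-0.02,0.06,0],[0,0,0.03]],[[-0.03,0.14,0],[0,0,0.06]],[[-0.041,0.24,0.03],[0,0,0.087]],[[-0.041,0.33,0.08],[0,0,0.087]],[[-0.041,0.41,0.14],[0,0,0.087]],[[-0.041,0.46,0.2],[0,0,0.087]],[[-0.041,0.474,0.24],[0,0,0.087]],[[-0.041,0.474,0.258],[0,0,0.087]],[[-0.041,0.474,0.258],[0,0,0.087]],[[-0.041,0.474,0.258],[0,0,0.087]]]' 0.7
python3 - <<'E'
from h import *
plan((.548,-.1093,-.026,-8.8))
E
```

```text
time_s: 10.3
position: [0.5492, -0.108, 0.062]
tool_rot: [[0.989, -0.15, 0.001], [-0.15, -0.989, -0.001], [0.001, 0.0, -1.0]]
ft_force: [-0.7, 0.6, -0.1]
grip_width: 0.0596
gripper_force: 0.0
[-0.0022  0.003   0.1759] [ 0.0001 -0.0004  0.0009]
```

```bash
python3 -m handwheel '[[[0,0.002,0.05],[0,0,0]],[[0,0.002,0.1],[0,0,0]],[[0,0.002,0.15],[0,0,0]],[[0,0.002,0.17],[0,0,0]],[[0,0.002,0.17],[0,0,0]]]'; python3 -m handwheel '[[[0,0,0],[0,0,0]],[[0,0,0],[0,0,0]],[[0,0,0],[0,0,0]],[[0,0,0],[0,0,0]],[[0,0,0],[0,0,0]]]' 0 80;python3 -m handwheel '[[[0,0,-0.03],[0,0,0]],[[0,0,-0.1],[0,0,0]],[[0,0,-0.2],[0,0,0]],[[0,0,-0.28],[0,0,0]],[[0,0,-0.28],[0,0,0]],[[0,0,-0.28],[0,0,0]]]'
python3 - <<'E'
from h import *
plan((.6345,.1648,.115,7.1))
E
```

```text
time_s: 10.8
position: [0.5487, -0.1086, -0.0241]
tool_rot: [[0.989, -0.15, -0.001], [-0.15, -0.989, 0.0], [-0.001, -0.0, -1.0]]
ft_force: [-0.1, -0.3, 0.4]
grip_width: 0.0599
gripper_force: 0.0
time_s: 11.3
position: [0.5496, -0.1093, -0.0225]
tool_rot: [[0.989, -0.15, 0.003], [-0.15, -0.989, -0.001], [0.003, 0.001, -1.0]]
ft_force: [-1.7, 1.0, 7.9]
grip_width: 0.0248
gripper_force: 79.8
time_s: 11.9
position: [0.5488, -0.109, 0.1167]
tool_rot: [[0.989, -0.15, 0.002], [-0.15, -0.989, -0.001], [0.002, 0.0, -1.0]]
ft_force: [0.1, 0.1, -1.8]
grip_width: 0.0249
gripper_force: 78.7
[ 0.0871 -0.5672  0.0034] [ 0.0002 -0.0005 -0.0875]
```

```bash
python3 -m handwheel '[[[0.01,-0.06,0],[0,0,-0.015]],[[0.025,-0.15,0],[0,0,-0.03]],[[0.04,-0.24,0],[0,0,-0.05]],[[0.06,-0.33,0],[0,0,-0.07]],[[0.075,-0.42,0],[0,0,-0.0875]],[[0.087,-0.5,0],[0,0,-0.0875]],[[0.088,-0.55,0],[0,0,-0.0875]],[[0.088,-0.567,0],[0,0,-0.0875]],[[0.088,-0.567,0],[0,0,-0.0875]]]'
python3 -m handwheel '[[[0,0,0],[0,0,0]],[[0,0,0],[0,0,0]]]'
python3 - <<'E'
from h import *
snap('wrist','w6')
plan((.6355,.1649,.025,7.1))
im,W=cloud('w6'); a=np.radians(7.1); ex=np.array([-np.sin(a),np.cos(a)]); ey=np.array([np.cos(a),np.sin(a)]); C=np.array([.6096,.3614])
L=np.dstack([(W[...,:2]-C)@ex,(W[...,:2]-C)@ey,W[...,2]])*1000
z=L[...,2]
hsv=cv2.cvtColor(im,cv2.COLOR_RGB2HSV); H,S,V=[hsv[...,i].astype(int) for i in range(3)]
m=(z>165)&(z<182)&(abs(L[...,0]+198)<40)&(L[...,1]>15)&(V>120)&(S<80)
P=L[m];print('wand',len(P),np.percentile(P,[1,50,99],axis=0).round(1).tolist(),cv2.minAreaRect(P[:,:2].astype(np.float32)))
m=(z>38)&(z<42)&(H>90)&(H<112)&(S>60)&(L[...,1]>41); P=L[m]
if len(P): print('strip',len(P),np.percentile(P,[1,50,99],axis=0).round(1).tolist())
E
```

```text
time_s: 12.8
position: [0.6342, 0.1652, 0.1144]
tool_rot: [[0.992, 0.125, -0.003], [0.125, -0.992, -0.0], [-0.003, -0.0, -1.0]]
ft_force: [0.2, -0.1, -1.2]
grip_width: 0.0243
gripper_force: 78.8
time_s: 13.0
position: [0.6348, 0.1632, 0.1157]
tool_rot: [[0.993, 0.122, -0.001], [0.122, -0.993, -0.0], [-0.001, 0.0, -1.0]]
ft_force: [-0.2, -0.5, -0.8]
grip_width: 0.0249
gripper_force: 78.8
[ 0.0017 -0.0032  0.1818] [ 0.      0.0001 -0.0006]
wand 11983 [[-211.4, 16.1, 172.1], [-198.6, 57.1, 174.0], [-186.1, 88.7, 175.5]] ((-198.67445373535156, 52.09380340576172), (26.08875846862793, 74.2140884399414), 0.061204880475997925)
strip 80 [[-168.0, 91.0, 38.9], [-128.6, 92.7, 40.1], [-117.5, 96.8, 41.5]]
```

The wand sits over the trough within 0.5 mm and 0.1°. I'm lowering it now.

```bash
python3 -m handwheel '[[[0.002,-0.001,0.06],[0,0,0]],[[0.002,-0.001,0.12],[0,0,0]],[[0.002,-0.001,0.16],[0,0,0]],[[0.002,-0.001,0.18],[0,0,0]],[[0.002,-0.001,0.19],[0,0,0]],[[0.002,-0.001,0.2],[0,0,0]],[[0.002,-0.001,0.206],[0,0,0]],[[0.002,-0.001,0.206],[0,0,0]]]'
python3 -m handwheel '[[[0,0,0.002],[0,0,0]],[[0,0,0.005],[0,0,0]],[[0,0,0.008],[0,0,0]],[[0,0,0.008],[0,0,0]]]'
```

```text
time_s: 13.85
position: [0.636, 0.1652, 0.0132]
tool_rot: [[0.992, 0.123, 0.001], [0.123, -0.992, 0.0], [0.001, 0.0, -1.0]]
ft_force: [0.5, 0.1, 0.0]
grip_width: 0.0247
gripper_force: 78.8
time_s: 14.25
position: [0.6357, 0.1653, 0.0087]
tool_rot: [[0.992, 0.124, -0.0], [0.124, -0.992, -0.0], [-0.0, -0.0, -1.0]]
ft_force: [-0.8, -0.5, -1.0]
grip_width: 0.0248
gripper_force: 78.8
```

```bash
python3 -m handwheel '[[[0,0,0.001],[0,0,0]],[[0,0,0.002],[0,0,0]],[[0,0,0.002],[0,0,0]]]'
```

```text
time_s: 14.55
position: [0.6358, 0.1652, 0.0079]
tool_rot: [[0.992, 0.124, -0.0], [0.124, -0.992, -0.0], [-0.0, 0.0, -1.0]]
ft_force: [1.0, 0.5, -1.3]
grip_width: 0.0247
gripper_force: 78.8
```

```bash
python3 -m handwheel '[[[0,0,0.001],[0,0,0]],[[0,0,0.002],[0,0,0]],[[0,0,0.002],[0,0,0]]]'
```

```text
time_s: 14.85
position: [0.6359, 0.1653, 0.0076]
tool_rot: [[0.992, 0.124, 0.001], [0.124, -0.992, -0.0], [0.001, 0.0, -1.0]]
ft_force: [-2.4, -0.8, 4.2]
grip_width: 0.0248
gripper_force: 79.6
```

Contact is at the expected height with 4 N. I release and rise.

```bash
python3 -m handwheel '[[[0,0,0],[0,0,0]],[[0,0,0],[0,0,0]],[[0,0,0],[0,0,0]],[[0,0,0],[0,0,0]],[[0,0,0],[0,0,0]]]' 0.6; python3 -m handwheel '[[[0,0,-0.04],[0,0,0]],[[0,0,-0.1],[0,0,0]],[[0,0,-0.18],[0,0,0]],[[0,0,-0.26],[0,0,0]],[[-0.1,0,-0.34],[0,0,0]],[[-0.2,0,-0.36],[0,0,0]],[[-0.2,0,-0.36],[0,0,0]],[[-0.2,0,-0.36],[0,0,0]]]'
python3 - <<'E'
from h import *
snap('wrist','w7')
im,W=cloud('w7'); a=np.radians(7.1); ex=np.array([-np.sin(a),np.cos(a)]); ey=np.array([np.cos(a),np.sin(a)]); C=np.array([.6096,.3614])
L=np.dstack([(W[...,:2]-C)@ex,(W[...,:2]-C)@ey,W[...,2]])*1000
z=L[...,2]
hsv=cv2.cvtColor(im,cv2.COLOR_RGB2HSV); H,S,V=[hsv[...,i].astype(int) for i in range(3)]
m=(z>55)&(z<75)&(abs(L[...,0]+198)<22)&(abs(L[...,1])<95)
P=L[m];print('wand',len(P),np.percentile(P,[1,50,99],axis=0).round(1).tolist(),cv2.minAreaRect(P[:,:2].astype(np.float32)))
m=(z>94)&(z<102)&(abs(L[...,0]+265)<25); P=L[m]; print('front',np.percentile(P[:,0],[1,99]))
m=(z>60)&(z<72)&(L[...,0]<-280)&(L[...,0]>-320)&(abs(L[...,1])<45); P=L[m]; print('handle',len(P),np.percentile(P,[1,50,99],axis=0).round(1).tolist())
E
```

```text
time_s: 15.35
position: [0.6359, 0.1652, 0.0068]
tool_rot: [[0.992, 0.124, -0.0], [0.124, -0.992, -0.0], [-0.0, 0.0, -1.0]]
ft_force: [-0.0, 0.3, 0.1]
grip_width: 0.0513
gripper_force: 0.0
time_s: 16.15
position: [0.5355, 0.1529, 0.1885]
tool_rot: [[0.992, 0.124, 0.002], [0.124, -0.992, 0.0], [0.002, 0.0, -1.0]]
ft_force: [0.4, -0.1, -0.3]
grip_width: 0.0512
gripper_force: 0.0
wand 6356 [[-219.3, -91.7, 55.2], [-197.0, -1.8, 65.8], [-176.7, 69.2, 67.7]] ((-198.00010681152344, -11.330223083496094), (167.32838439941406, 43.9652214050293), 89.99584197998047)
front [-270.9158957  -255.15186182]
handle 1547 [[-310.9, -38.3, 61.7], [-302.9, 3.1, 66.1], [-281.0, 37.4, 68.9]]
```

The wand is seated in the trough: top at 65.8 mm against 66 expected. Next I shut the fingers and turn a quarter turn, so that the side of the fingers pushes the handle bar.

```bash
python3 - <<'E'
from h import *
print(observe()['q'])
plan((.6508,.030,.12,97.1))
E
```

```text
[ 3.74862956e+00  2.29300377e+01  7.40204102e+01 -7.53904745e-04
  8.29609411e+01  8.66511997e+01]
[0.196  0.2721 0.1357] [ 4.e-04 -4.e-04 -5.e-01]
```

```bash
python3 -m handwheel '[[[0.05,0.06,0],[0,0,-0.04]],[[0.1,0.12,0],[0,0,-0.08]],[[0.15,0.18,0],[0,0,-0.12]],[[0.19,0.24,0],[0,0,-0.16]],[[0.196,0.272,0],[0,0,-0.2]],[[0.196,0.272,0.03],[0,0,-0.24]],[[0.196,0.272,0.06],[0,0,-0.28]],[[0.196,0.272,0.09],[0,0,-0.32]],[[0.196,0.272,0.12],[0,0,-0.36]],[[0.196,0.272,0.136],[0,0,-0.4]]]' 0 40; python3 -m handwheel '[[[0,0,0],[0,0,-0.04]],[[0,0,0],[0,0,-0.08]],[[0,0,0],[0,0,-0.1]],[[0,0,0],[0,0,-0.1]],[[0,0,0],[0,0,-0.1]]]'
python3 - <<'E'
from h import *
plan((.6508,.030,.005,97.1))
E
```

```text
time_s: 17.2
position: [0.651, 0.0298, 0.116]
tool_rot: [[0.184, 0.983, -0.003], [0.983, -0.184, 0.0], [-0.0, -0.003, -1.0]]
ft_force: [-0.5, -0.2, 0.3]
grip_width: -0.0003
gripper_force: 0.0
time_s: 17.7
position: [0.6512, 0.0299, 0.118]
tool_rot: [[-0.122, 0.993, -0.001], [0.993, 0.122, 0.0], [0.0, -0.001, -1.0]]
ft_force: [0.0, -0.2, -0.6]
grip_width: 0.0001
gripper_force: 0.0
[ 0.0003 -0.0005  0.226 ] [-0.0003 -0.     -0.0007]
```

```bash
python3 -m handwheel '[[[0,0,0.06],[0,0,0]],[[0,0,0.12],[0,0,0]],[[0,0,0.18],[0,0,0]],[[0,0,0.226],[0,0,0]],[[0,0,0.226],[0,0,0]]]'
python3 -m handwheel '[[[0.01,0,0],[0,0,0]],[[0.02,0,0],[0,0,0]],[[0.026,0,0],[0,0,0]],[[0.032,0,0],[0,0,0]],[[0.038,0,0],[0,0,0]],[[0.044,0,0],[0,0,0]],[[0.05,0,0],[0,0,0]]]'
```

```text
time_s: 18.2
position: [0.649, 0.0301, 0.0024]
tool_rot: [[-0.122, 0.993, -0.006], [0.993, 0.122, 0.001], [0.002, -0.006, -1.0]]
ft_force: [0.1, -0.7, -0.7]
grip_width: -0.0
gripper_force: 0.0
time_s: 18.9
position: [0.6477, 0.055, 0.0061]
tool_rot: [[-0.123, 0.992, 0.0], [0.992, 0.123, -0.0], [-0.0, 0.0, -1.0]]
ft_force: [1.4, -2.2, 1.6]
grip_width: -0.0002
gripper_force: 0.8
```

```bash
python3 -m handwheel '[[[0.016,0,0],[0,0,0]],[[0.036,0,0],[0,0,0]],[[0.058,0,0],[0,0,0]],[[0.08,0,0],[0,0,0]],[[0.102,0,0],[0,0,0]],[[0.124,0,0],[0,0,0]],[[0.146,0,0],[0,0,0]],[[0.166,0,0],[0,0,0]],[[0.184,0,0],[0,0,0]],[[0.196,0,0],[0,0,0]]]'
python3 -m handwheel '[[[0.008,0,0],[0,0,0]],[[0.012,0,0],[0,0,0]]]'
python3 - <<'E'
from h import *
o=observe();print((o['position'][:2]-[.6096,.3614])@[-.1236,.9923])
snap('top','t8'); im,W=cloud('t8'); a=np.radians(7.1); ex=np.array([-np.sin(a),np.cos(a)]); ey=np.array([np.cos(a),np.sin(a)]); C=np.array([.6096,.3614])
L=np.dstack([(W[...,:2]-C)@ex,(W[...,:2]-C)@ey,W[...,2]])*1000
m=(L[...,2]>92)&(L[...,2]<103)&(L[...,0]<-132)&(L[...,0]>-300)&(L[...,1]<-60)&(L[...,1]>-110)&(im[...,2]>im[...,0]*1.6)
print(m.sum(),np.percentile(L[m][:,0],[2,50,98]))
E
```

```text
time_s: 19.9
position: [0.6351, 0.153, 0.0058]
tool_rot: [[-0.124, 0.992, -0.001], [0.992, 0.124, 0.0], [0.0, -0.0, -1.0]]
ft_force: [1.2, -1.2, 0.7]
grip_width: -0.0004
gripper_force: 0.8
time_s: 20.1
position: [0.6345, 0.1583, 0.0058]
tool_rot: [[-0.124, 0.992, -0.001], [0.992, 0.124, -0.0], [0.0, -0.001, -1.0]]
ft_force: [-0.3, -1.7, 0.7]
grip_width: -0.0003
gripper_force: 0.7
-0.20457071040960342Traceback (most recent call last):
  File "<stdin>", line 6, in <module>
    return _quantile_unchecked(
        a, q, axis, out, overwrite_input, method, keepdims, weights)
    return _ureduce(a,
                    func=_quantile_ureduce_func,
    ...<5 lines>...
                    overwrite_input=overwrite_input,
                    method=method)
    r = func(a, **kwargs)
    result = _quantile(arr,
                       quantiles=q,
    ...<2 lines>...
                       out=out,
                       weights=wgt)
    slices_having_nans = np.isnan(arr[-1, ...])
                                  ~~~^^^^^^^^^
IndexError: index -1 is out of bounds for axis 0 with size 0
```

```bash
python3 -m handwheel '[[[0.006,0,0],[0,0,0]],[[0.012,0,0],[0,0,0]],[[0.018,0,0],[0,0,0]],[[0.022,0,0],[0,0,0]]]'
python3 -m handwheel '[[[0.002,0,0],[0,0,0]],[[0.004,0,0],[0,0,0]],[[0.006,0,0],[0,0,0]]]'
python3 -m handwheel '[[[0.002,0,0],[0,0,0]],[[0.004,0,0],[0,0,0]],[[0.006,0,0],[0,0,0]]]'
```

```text
time_s: 20.55
position: [0.6332, 0.1692, 0.0058]
tool_rot: [[-0.124, 0.992, -0.0], [0.992, 0.124, -0.0], [0.0, -0.0, -1.0]]
ft_force: [-0.0, -1.4, -0.2]
grip_width: 0.0003
gripper_force: 0.8
time_s: 20.85
position: [0.6329, 0.1711, 0.0058]
tool_rot: [[-0.123, 0.992, -0.0], [0.992, 0.123, -0.001], [-0.001, -0.001, -1.0]]
ft_force: [-0.6, -6.1, -0.2]
grip_width: -0.0002
gripper_force: 3.1
time_s: 21.15
position: [0.6326, 0.1741, 0.0058]
tool_rot: [[-0.123, 0.992, -0.001], [0.992, 0.123, -0.001], [-0.001, -0.001, -1.0]]
ft_force: [-1.0, -5.3, -0.7]
grip_width: -0.0
gripper_force: 2.3
```

```bash
python3 -m handwheel '[[[0.001,0,0],[0,0,0]],[[0.002,0,0],[0,0,0]],[[0.003,0,0],[0,0,0]],[[0.004,0,0],[0,0,0]],[[0.005,0,0],[0,0,0]],[[0.006,0,0],[0,0,0]]]'
python3 -m handwheel '[[[0.001,0,0],[0,0,0]],[[0.002,0,0],[0,0,0]],[[0.003,0,0],[0,0,0]],[[0.004,0,0],[0,0,0]],[[0.005,0,0],[0,0,0]],[[0.006,0,0],[0,0,0]],[[0.006,0,0],[0,0,0]]]'
```

```text
time_s: 21.75
position: [0.6325, 0.1783, 0.0061]
tool_rot: [[-0.124, 0.992, 0.001], [0.992, 0.124, 0.001], [0.0, 0.001, -1.0]]
ft_force: [-1.0, -0.8, -0.9]
grip_width: 0.0003
gripper_force: 0.0
time_s: 22.45
position: [0.6319, 0.1809, 0.006]
tool_rot: [[-0.124, 0.992, 0.0], [0.992, 0.124, 0.0], [0.0, 0.0, -1.0]]
ft_force: [0.1, -0.4, -0.9]
grip_width: 0.0002
gripper_force: 0.0
```

```bash
python3 -m handwheel '[[[0.001,0,0],[0,0,0]],[[0.002,0,0],[0,0,0]],[[0.003,0,0],[0,0,0]],[[0.004,0,0],[0,0,0]],[[0.004,0,0],[0,0,0]]]'
python3 - <<'E'
from h import *
o=observe();print(o['position'],o['ft_force'])
E
```

```text
time_s: 22.95
position: [0.6318, 0.1818, 0.0059]
tool_rot: [[-0.123, 0.992, -0.0], [0.992, 0.123, -0.002], [-0.002, -0.0, -1.0]]
ft_force: [0.3, -5.7, 0.8]
grip_width: -0.0002
gripper_force: 2.9
[0.63179565 0.18180474 0.00594311] [ 0.30505246 -5.65580194  0.78217776]
```

The hard stop is reached with a 5.7 N push, so the drawer is home. I back away, rise, and check the drawer and hasp.

```bash
python3 -m handwheel '[[[-0.03,0,0],[0,0,0]],[[-0.1,0,0],[0,0,0]],[[-0.16,0,0],[0,0,0]],[[-0.2,0,-0.06],[0,0,0]],[[-0.2,-0.08,-0.14],[0,0,0]],[[-0.2,-0.16,-0.22],[0,0,0]],[[-0.2,-0.25,-0.3],[0,0,0]],[[-0.2,-0.34,-0.3],[0,0,0]],[[-0.2,-0.4,-0.3],[0,0,0]],[[-0.2,-0.4,-0.3],[0,0,0]]]'
python3 - <<'E'
from h import *
o=observe();print(o['position'])
snap('wrist','w9'); im,W=cloud('w9'); a=np.radians(7.1); ex=np.array([-np.sin(a),np.cos(a)]); ey=np.array([np.cos(a),np.sin(a)]); C=np.array([.6096,.3614])
L=np.dstack([(W[...,:2]-C)@ex,(W[...,:2]-C)@ey,W[...,2]])*1000
hsv=cv2.cvtColor(im,cv2.COLOR_RGB2HSV); H,S=hsv[...,0].astype(int),hsv[...,1]
m=(L[...,2]>92)&(L[...,2]<103)&(L[...,0]>-300)&(L[...,0]<-100)&(H>100)&(H<130)&(S>120)
print('front',m.sum(),np.percentile(L[m][:,0],[1,50,99]))
b=(H>8)&(H<30)&(S>90)&(L[...,0]<-120)&(L[...,0]>-230)
m=b&(L[...,2]>78)&(L[...,2]<86)&(L[...,1]<-100);P=L[m]
print('hasp',m.sum(),P.min(0),P.max(0),np.linalg.eigh(np.cov(P[:,:2].T))[1][:,1])
m=b&(L[...,2]>50)&(L[...,2]<76)&(abs(L[...,1]+66)<15);P=L[m]; print('staple',len(P),np.percentile(P,[2,50,98],axis=0) if len(P) else '')
plan((.4439,.1866,.12,97.1),(.4439,.1866,.018,97.1))
E
```

```text
time_s: 23.95
position: [0.4409, 0.0587, 0.1566]
tool_rot: [[-0.123, 0.992, -0.001], [0.992, 0.123, 0.0], [0.001, -0.001, -1.0]]
ft_force: [0.0, 0.9, 0.6]
grip_width: 0.0
gripper_force: 0.0
[0.44091659 0.05874539 0.15661983]
front 52 [-129.14176878 -128.82466115 -128.65977244]
hasp 913 [-210.97898175 -165.38188373   78.05772619] [-124.57971451 -124.44112564   83.23936657] [-0.92298358 -0.38483934]
staple 560 [[-147.5040794   -75.03280685   52.08319217]
 [-135.60829946  -68.77573943   68.20944495]
 [-129.93752132  -59.1318445    75.71628833]]
[0.2541 0.0314 0.0735] [ 0.0003 -0.     -0.0003]
[0.2541 0.0311 0.2775] [ 0.0003 -0.     -0.0003]
```

View pics/w9.png

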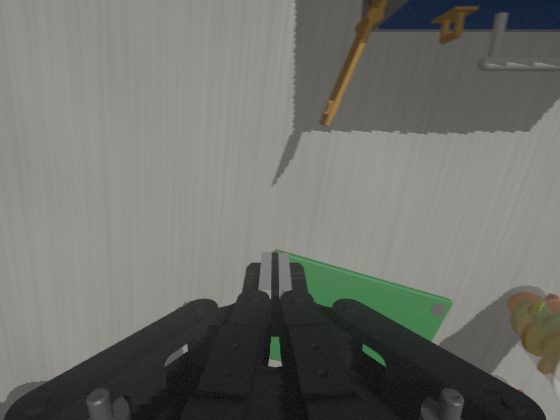

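The drawer front is flush at −129 mm. The staple stands clear at (455,18), and the hasp is unobstructed from (375,10) to (327,122).

```bash
python3 -m handwheel '[[[0.06,0.01,0],[0,0,0]],[[0.14,0.02,0],[0,0,0]],[[0.21,0.03,0.02],[0,0,0]],[[0.25,0.031,0.08],[0,0,0]],[[0.254,0.031,0.16],[0,0,0]],[[0.254,0.031,0.22],[0,0,0]],[[0.254,0.031,0.27],[0,0,0]],[[0.254,0.031,0.278],[0,0,0]],[[0.254,0.031,0.278],[0,0,0]],[[0.254,0.031,0.278],[0,0,0]]]'
python3 - <<'E'
from h import *
a=np.radians(7.1); ex=np.array([-np.sin(a),np.cos(a)]); ey=np.array([np.cos(a),np.sin(a)]); C=np.array([.6096,.3614])
o=observe(); print(o['position'],o['ft_force'])
R=Rdown(97.1); p0=np.array([.4439,.1866])
for t in (115,105,95,85,75,65,55,45,35,25,15,8,3,0,-3):
    th=np.radians(t); u=np.array([-np.sin(th),np.cos(th)]); m=np.array([-np.cos(th),-np.sin(th)])
    h=11*abs(np.cos(th))+14.5*abs(np.sin(th))+2
    l=(np.array([-135.5,-131])+45*u+h*m)/1000
    w=C+l[0]*ex+l[1]*ey-p0
    print(t,(l*1000).round(0),(R[:2,:2].T@w/.5).round(3))
E
```

```text
time_s: 25.0
position: [0.4464, 0.187, 0.0179]
tool_rot: [[-0.123, 0.992, 0.002], [0.992, 0.123, 0.0], [0.0, 0.002, -1.0]]
ft_force: [-0.2, 0.9, -0.2]
grip_width: -0.0003
gripper_force: 0.0
[0.44639998 0.18695677 0.01791051] [-0.21189348  0.8626949  -0.19140268]
115 [-168. -168.] [-0.03   0.036]
105 [-174. -161.] [-0.042  0.05 ]
95 [-179. -152.] [-0.052  0.068]
85 [-182. -144.] [-0.058  0.083]
75 [-184. -138.] [-0.062  0.097]
65 [-185. -130.] [-0.063  0.112]
55 [-184. -122.] [-0.062  0.129]
45 [-181. -113.] [-0.057  0.145]
35 [-177. -105.] [-0.048  0.162]
25 [-171.  -98.] [-0.036  0.176]
15 [-163.  -92.] [-0.02   0.189]
8 [-157.  -89.] [-0.007  0.195]
3 [-152.  -87.] [0.003 0.199]
0 [-148.  -86.] [0.009 0.2  ]
-3 [-147.  -85.] [0.012 0.201]
```

```bash
python3 -m handwheel '[[[-0.015,0.015,0],[0,0,0]],[[-0.03,0.033,0],[0,0,0]],[[-0.042,0.046,0],[0,0,0]],[[-0.052,0.064,0],[0,0,0]],[[-0.058,0.08,0],[0,0,0]],[[-0.062,0.094,0],[0,0,0]],[[-0.063,0.109,0],[0,0,0]],[[-0.062,0.126,0],[0,0,0]],[[-0.057,0.142,0],[0,0,0]],[[-0.053,0.151,0],[0,0,0]]]'
python3 -m handwheel '[[[0.005,0.008,0],[0,0,0]],[[0.011,0.017,0],[0,0,0]],[[0.017,0.025,0],[0,0,0]],[[0.025,0.032,0],[0,0,0]],[[0.033,0.038,0],[0,0,0]],[[0.04,0.041,0],[0,0,0]],[[0.046,0.044,0],[0,0,0]]]'
python3 - <<'E'
from h import *
snap('scene','s10'); snap('wrist','w10')
im,_=cloud('s10'); cv2.imwrite('pics/s10c.png',cv2.resize(im[110:230,260:430],None,fx=4,fy=4,interpolation=cv2.INTER_CUBIC)[:,:,::-1])
E
```

```text
time_s: 26.0
position: [0.5243, 0.1703, 0.0169]
tool_rot: [[-0.124, 0.992, 0.0], [0.992, 0.124, 0.0], [-0.0, 0.0, -1.0]]
ft_force: [-0.5, -1.1, -0.4]
grip_width: -0.0001
gripper_force: 0.3
time_s: 26.7
position: [0.5425, 0.1958, 0.0169]
tool_rot: [[-0.124, 0.992, 0.0], [0.992, 0.124, 0.0], [0.0, 0.0, -1.0]]
ft_force: [-0.6, -0.2, -1.4]
grip_width: 0.0001
gripper_force: 0.3
```

View pics/s10c.png

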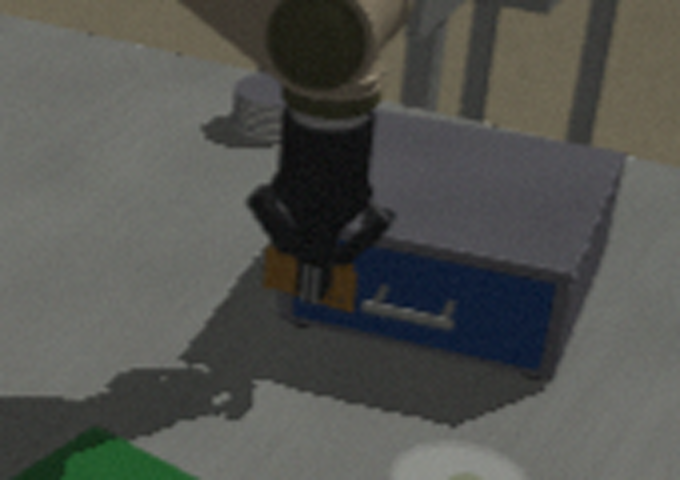

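The scene crop shows the drawer home and the hasp, at crop (310,280), swung nearly onto the front with the fingers against it. I push the last bit gently.

```bash
python3 -m handwheel '[[[0.004,0.001,0],[0,0,0]],[[0.008,0.001,0],[0,0,0]],[[0.012,0.001,0],[0,0,0]],[[0.016,0.001,0],[0,0,0]],[[0.016,0.001,0],[0,0,0]]]'
python3 -m handwheel '[[[0.002,0,0],[0,0,0]],[[0.004,0,0],[0,0,0]],[[0.006,0,0],[0,0,0]],[[0.006,0,0],[0,0,0]]]'
```

```text
time_s: 27.3
position: [0.5421, 0.2034, 0.017]
tool_rot: [[-0.124, 0.992, 0.0], [0.992, 0.124, -0.0], [-0.0, 0.0, -1.0]]
ft_force: [1.3, -1.4, 0.5]
grip_width: 0.0002
gripper_force: 0.9
time_s: 27.7
position: [0.542, 0.2036, 0.017]
tool_rot: [[-0.123, 0.992, 0.0], [0.992, 0.123, -0.005], [-0.005, -0.0, -1.0]]
ft_force: [1.6, -16.5, 2.5]
grip_width: 0.0004
gripper_force: 8.3
```

The hard stop is at exactly the predicted closed position. I back off and verify.

```bash
python3 -m handwheel '[[[-0.03,0,0],[0,0,0]],[[-0.1,0,0],[0,0,0]],[[-0.19,0,-0.03],[0,0,0]],[[-0.28,0,-0.12],[0,0,0]],[[-0.32,0,-0.22],[0,0,0]],[[-0.32,0,-0.3],[0,0,0]],[[-0.32,0,-0.3],[0,0,0]],[[-0.32,0,-0.3],[0,0,0]]]'
python3 - <<'E'
from h import *
snap('scene','s11'); snap('wrist','w11'); snap('top','t11')
a=np.radians(7.1); ex=np.array([-np.sin(a),np.cos(a)]); ey=np.array([np.cos(a),np.sin(a)]); C=np.array([.6096,.3614])
for f in ('w11','s11'):
    im,W=cloud(f)
    L=np.dstack([(W[...,:2]-C)@ex,(W[...,:2]-C)@ey,W[...,2]])*1000
    hsv=cv2.cvtColor(im,cv2.COLOR_RGB2HSV); H,S=hsv[...,0].astype(int),hsv[...,1]
    b=(H>8)&(H<30)&(S>90)&(abs(L[...,0]+140)<80)&(L[...,1]<-30)&(L[...,1]>-180)&(L[...,2]>41)&(L[...,2]<84)
    for lo,hi in ((-125,-110),(-110,-95),(-95,-78),(-74,-58),(-56,-46)):
        P=L[b&(L[...,1]>lo)&(L[...,1]<hi)]; print(f,(lo,hi),len(P),np.percentile(P[:,0],[5,50,95]).round(1) if len(P)>3 else '')
    m=(H>100)&(H<130)&(S>120)&(abs(L[...,1])<110)&(abs(L[...,0]+130)<20)&(L[...,2]>45); P=L[m]; print('front',len(P),np.percentile(P[:,0],[5,50,95]).round(1) if len(P)>3 else '')
im,W=cloud('t11')
def cm(x,y): 
    m=(np.hypot(W[...,0]-x,W[...,1]-y)<.07)&(W[...,2]>.08); return W[m].mean(0).round(4)
print(cm(.769,-.058),cm(.77,-.198))
im,_=cloud('s11'); cv2.imwrite('pics/s11c.png',cv2.resize(im[110:330,180:430],None,fx=2.6,fy=2.6,interpolation=cv2.INTER_CUBIC)[:,:,::-1])
print(observe()['time_s'])
E
```

```text
time_s: 28.5
position: [0.5617, 0.0474, 0.168]
tool_rot: [[-0.123, 0.992, 0.003], [0.992, 0.123, 0.0], [-0.0, 0.003, -1.0]]
ft_force: [0.2, 0.5, 0.3]
grip_width: -0.0003
gripper_force: 0.0
w11 (-125, -110) 0 
w11 (-110, -95) 0 
w11 (-95, -78) 0 
w11 (-74, -58) 79 [-147.7 -146.9 -144.8]
w11 (-56, -46) 0 
front 0 
s11 (-125, -110) 39 [-141.1 -138.  -134.3]
s11 (-110, -95) 38 [-143.4 -138.7 -134.3]
s11 (-95, -78) 44 [-142.5 -138.4 -134. ]
s11 (-74, -58) 44 [-150.3 -138.7 -130.8]
s11 (-56, -46) 7 [-141.  -137.1 -135.2]
front 706 [-134.4 -130.6 -126. ]
[ 0.769  -0.0583  0.1031] [ 0.7704 -0.1982  0.103 ]
28.65
```

View pics/s11c.png

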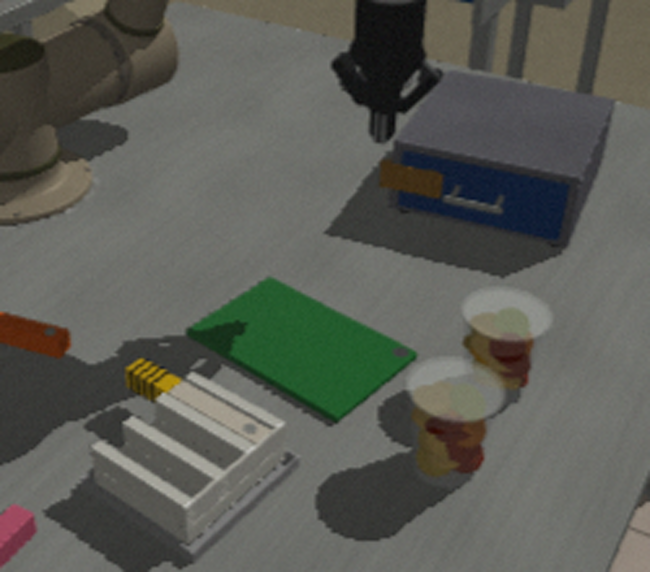

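The crop shows the hasp flat on the front at (410,180), its whole face uniformly at −138 mm with the staple through it. The drawer is flush, the cups have not moved, the yellow wand is still in its channel, and the robot is clear.

```bash
python3 -c "
from rig import close_job; print(close_job())"
```

```text
the job is handed in; nothing more can be done
None
```

The job is handed in at about 29 s of robot time: the wand is in its trough, the drawer is seated at its detent, the hasp is flat over the staple, and the yellow wand and cups were not moved; the highest wrist force I read was 48 N, pressing the wand onto the board.

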